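# Load the discharge rack and hold the tester at the third click

## Task

Stand the two loose blue capacitors upright on the two empty brass pads of the grey rack, either one on either pad, so that the three make a neat row side by side. Then grip the red selector knob of the yellow tester, turn it clockwise three clicks to the third stop (the green dot) without going past it, and finish while still gripping it there: it springs back when let go. Leave the first capacitor and everything else on the bench where it is.

Things in the scene. Friction and masses are not known exactly. Their poses are not given: they have to be found in the camera images.
- cap_a: Blue can capacitor with a white band and bright top, upright cylinder 35 mm in diameter and 70 mm high, 0.1 kg, starts on the table. Origin: centre of its underside, z up. Same as cap_b.
- cap_b: The second loose capacitor, exactly like cap_a.
- cap_first: The same kind of capacitor, already standing on the rack's pad0. Leave it there.
- rack: Low grey discharge rack fixed to the table: a shelf 110 mm (its x) by 196 mm (its y) with its top 30 mm above the table. Origin: centre of its underside. Along the back edge (its +x) runs a strip 12 mm high above the shelf, 49 to 55 mm from the middle; ribs 3 mm thick and 6 mm high divide the shelf into three bays 57 mm wide, side by side along its y.
- pad0 (a point): Centre of the brass contact pad (40 mm disc, flush with the shelf) in the bay at the rack's +y end, on the shelf's surface; cap_first stands here.
- pad1 (a point): Centre of the middle brass pad, on the shelf's surface, 60 mm from pad0; empty.
- pad2 (a point): Centre of the brass pad at the rack's -y end, 60 mm from pad1; empty.
- tester: Yellow discharge tester with black top, fixed to the table, 150 (x) x 160 (y) x 60 mm high. Origin: centre of its underside, z up. The selector's axis is vertical through this origin. Six dots on a 43 mm circle round the knob mark rest and stops 1 to 5, rest towards the tester's -x; the third stop's dot is large and green.
- bar_mid (a point): Point on the knob's axis at a good height to grip, 100 mm above the table, in the red grip bar on top of the selector knob. The bar is centred on the axis, 46 mm long (this point's x), 16 mm thick (its y) and 42 mm high, from 74 to 116 mm above the table; it turns with the knob, and a white line on its -x half points at the dots. A black disc 48 mm across lies just beneath it.
- selector (a joint): Angle of the selector knob (rad): 0 at rest, when the bar lies along the tester's x; grows as the knob is turned clockwise seen from above. It clicks every 0.393 rad (22.5 degrees): third stop at 1.178, end of travel 1.963. A spring (0.06 N m at rest, 0.095 N m at the third stop) turns it back to rest when let go; the clicks are felt as a torque ripple of about 0.045 N m either way, too weak to keep it. At a stop the ripple passes through zero.
- tape: Black tape roll, ring 90 mm across, 22 mm high. Loose; not part of the job, leave it alone.
- screwdriver: Screwdriver lying flat. Loose; not part of the job, leave it alone.
- screw_jar: Clear jar with red lid, 64 mm across, 75 mm high. Loose; not part of the job, leave it alone.
- spray: Plain white spray can, 60 mm across, 120 mm high. Loose; not part of the job, leave it alone.
- board: Brown circuit board 120 x 160 mm with parts up to 25 mm high. Loose; not part of the job, leave it alone.
- meter: Orange hand multimeter, 140 x 75 x 32 mm, lying flat. Loose; not part of the job, leave it alone.
Things that resemble listed ones, but are neither listed nor needed, are in the scene too. Leave any orange look-alike of the cap_b alone.

How it is judged (in metres and radians):
On the way, in this order (a step that is already met when the one before it is completed fails the run):
1. both capacitors stand released on the two empty pads ((((horizontal distance between cap_a and pad1 below 0.012 m and z of cap_a in the frame of rack between 0.026 and 0.034 m and angle between cap_a's own z axis and vertical below 0.1 rad) and (horizontal distance between cap_b and pad2 below 0.012 m and z of cap_b in the frame of rack between 0.026 and 0.034 m and angle between cap_b's own z axis and vertical below 0.1 rad)) or ((horizontal distance between cap_b and pad1 below 0.012 m and z of cap_b in the frame of rack between 0.026 and 0.034 m and angle between cap_b's own z axis and vertical below 0.1 rad) and (horizontal distance between cap_a and pad2 below 0.012 m and z of cap_a in the frame of rack between 0.026 and 0.034 m and angle between cap_a's own z axis and vertical below 0.1 rad))) and contact force between the fingers and cap_a below 0.1 N and contact force between the fingers and cap_b below 0.1 N and linear speed of each of cap_a, cap_b below 0.02 m/s), for 0.2 s.
2. the gripped knob is turned past the first click (value of joint selector above 0.3927 rad and contact force between the fingers and selector above 2 N), for 0.05 s.
At the end, for the whole second after the job is handed in: Each of the two capacitors stands upright (within 0.1 rad), released and still, on its own pad of pad1 and pad2, within 12 mm of the pad's centre, the first one still on pad0; the selector is at 1.178 rad within 0.14 rad (the third stop), still, with the fingers gripping the bar (over 3 N) (all of step 1 and horizontal distance between cap_first and pad0 below 0.012 m and z of cap_first in the frame of rack between 0.026 and 0.034 m and angle between cap_first's own z axis and vertical below 0.1 rad and value of joint selector between 1.0381 and 1.3181 rad and velocity of joint selector between -0.15 and 0.15 rad/s and contact force between the fingers and selector above 3 N); the arm keeps its last pose, push and grip.
It fails at once if the selector goes past the third stop (over 0.2 rad beyond it) (value of joint selector above 1.3781 rad).
It fails at once if the selector is turned before both capacitors are on their pads (value of joint selector above 0.25 rad and not (((horizontal distance between cap_a and pad1 below 0.012 m and z of cap_a in the frame of rack between 0.026 and 0.034 m and angle between cap_a's own z axis and vertical below 0.1 rad) and (horizontal distance between cap_b and pad2 below 0.012 m and z of cap_b in the frame of rack between 0.026 and 0.034 m and angle between cap_b's own z axis and vertical below 0.1 rad)) or ((horizontal distance between cap_b and pad1 below 0.012 m and z of cap_b in the frame of rack between 0.026 and 0.034 m and angle between cap_b's own z axis and vertical below 0.1 rad) and (horizontal distance between cap_a and pad2 below 0.012 m and z of cap_a in the frame of rack between 0.026 and 0.034 m and angle between cap_a's own z axis and vertical below 0.1 rad)))).
It fails at once if the first capacitor is moved more than 10 mm (distance of cap_first from where it was at the start of the episode above 0.01 m).
It fails at once if a bystander is moved more than 20 mm (distance of any of tape, screwdriver, screw_jar, spray, board, meter from where it was at the start of the episode above 0.02 m).
It also fails if it takes over 66 s, if anything falls off the work surface, if the arm or the gripper's body presses on something with over 40 N, if the wrist force passes 120 N, or if a joint passes its speed limit or range.

## Robot

A 7-joint arm with a two-finger parallel gripper is mounted at the origin on the work surface. World frame = base frame: x ahead of the robot, y to its left, z up, the work surface at z = 0. Lengths are in mm, angles in rad, forces in N, time in s.
With the tool pointing down it reaches from about 425 to 875 mm from the base axis. Payload 8.4 kg.
Tool frame: the origin (TCP) lies midway between the tips of the shut fingers; the grasp point (between the pads) lies 19 mm behind it; x points along the fingers, y is the direction in which the jaws open and shut, and the axes are right-handed (so a half turn about x gives the same grasp; the last joint's range is limited). The gripper opens to 85 mm and grips with 20 to 120 N. Pads are 22 mm wide; open, the fingers measure 114 mm over their backs; the gripper's body (76 mm by 85 mm) begins 54 mm behind the grasp point. The pads swing forward as they close: fully open they stand 13 mm farther back than shut.
Start: joints at [-1.245, 0.333, 0.04, 1.465, -0.013, 1.343, -0.059], TCP at [267.887, 592.199, 209.408] pointing down, gripper open.
Joint ranges: [-2.58, 2.58], [-0.38, 2.09], [-1.3, 1.39], [0.25, 2.4], [-1.5, 4.64], [0.08, 2.09], [-2.65, 2.65]. Speed limits (rad/s): [2.22, 2.22, 2.79, 2.79, 3.14, 3.14, 3.14].

## Interface

Orientations are given as a 3x3 rotation matrix whose columns are the frame's x, y, z axes.
In Python, from rig import r gives the robot as it stands. The module is installed in compiled form; this text tells all that it offers.
- The arm moves only by the tool play_rows, never from a script. Its argument "rows" is one flat list of numbers, 5 for each row, row after row: the finger opening in mm, from 0 to 85.4, then the shift along the tool's x, y, z in mm, then the turn about the tool's x in rad. A call has 1 to 8 rows; each row is the pose to reach, as a shift and turn from the pose measured when the call began, along the tool's axes at that moment; what a row does not reach only later rows make up. A row lasts 1/10 s, in which the tool goes at most 50 mm and 8.59 degrees, less where a joint would pass 70% of its speed; a pose out of reach is approached as far as the arm can. A call with a gripper value outside its range is refused whole. The fingers move at their own pace and stop on an object; "newtons" is the grip in N (left out, the last holds). Time passes only in rows, so rows that repeat a pose let the fingers close. It gives the time, the measured TCP pose, the force and the opening at its end, in the units of the state.
- r.get_state(): the state, without advancing time (a new reading comes with each control period).
- r.read_camera(name): name is "side" or "top"; returns (picture, depth): 384x512x3 uint8, red, green, blue; 384x512 float32, mm along the optical axis (not along the pixel's ray), 0 where there is no reading.
- r.get_calibration(name): a dict with "fx", "fy", "cx", "cy" (pixels), "extrinsics" (4x4, takes a point from world to camera coordinates). Camera axes: x right, y down, z forward; pixel columns grow to the right and rows downward; lengths in mm; the calibration is good to about 2 mm. A picture is of the moment at which its call begins. get_calibration takes no time and is no camera call.
- r.close_job(): hands the job in, once; it reports no verdict.
Trained networks look in the newest picture that a camera, given by its name, has taken for a name from the list of things; names that differ only in an ending like _2 or _b are one class to them, and where a whole thing is asked for, a point or a joint stands for the part that bears it (a point fixed in the world has none). Each returns a list of dicts, best first, with "confidence" (0 to 1); they miss things now and then, are a little off and sometimes report something else, mostly with a low value. They report only what shows in the picture. A call takes as long as a camera call. They do not tell look-alikes from the thing itself.
- r.spot_in(camera, target): "bbox" ([left, top, right, bottom] as shares, 0 to 1, of the picture: columns of its width, rows of its height, round what is visible of it).
- r.outline_of(camera, target): "mask" (384x512 bool, what is visible of it) and "bbox" ([left, top, right, bottom] as shares, 0 to 1, of the picture: columns of its width, rows of its height, round what is visible of it).
The state is a dict: "clock": time; "q": joint angles; "joint_vel": joint speeds; "effort": joint torques, N m; "ee_pos": TCP position; "ee_rot": TCP orientation; "ft_force": force on the tool from outside, world axes, zero at the start; "torque": the same for the moment, N m; "width": opening from 0.0 (shut) to 1.0 (fully open).
Only numpy, scipy, OpenCV 4.12 (cv2) and the standard library are available. Lean on these libraries where they do the work, as an engineer would, in place of code of your own. Each camera call takes 0.05 s, during which the arm holds its last target.

## Working session

There is one attempt and no reset: what is moved stays moved. The work goes in short steps, Python scripts to look and compute and a tool call to move; the robot and the scene stay as the last step left them, time stands still between calls to the robot, and variables do not carry over. Pictures are saved under pics/ and viewed, and the job is handed in when it is done.

Besides the shell and the picture viewer there is one more tool, called after "Call:" in YAML: its name, and indented under it one key for each argument. play_rows: Moves the arm, as the interface text tells. Its arguments: {"type":"object","properties":{"rows":{"type":"array","items":{"type":"number"}},"newtons":{"type":"number"}},"required":["rows"]}

```bash
mkdir -p pics; cat > h.py <<'E'
from rig import r
import numpy as np, cv2
def shot(n,f):
    p,d=r.read_camera(n); cv2.imwrite('pics/'+f,cv2.cvtColor(p,cv2.COLOR_RGB2BGR)); np.savez('pics/'+n+'.npz',p=p,d=d); return p,d
def world(n,d):
    c=r.get_calibration(n); E=np.array(c['extrinsics'])
    v,u=np.mgrid[:384,:512]
    P=np.stack([(u-c['cx'])/c['fx']*d,(v-c['cy'])/c['fy']*d,d],-1)
    return (P-E[:3,3])@E[:3,:3]
E
python3 - <<'E'
from h import *
for n in('top','side'):
    shot(n,n+'0.png'); c=r.get_calibration(n);print(n,{k:np.round(v,3).tolist() for k,v in c.items()})
    for t in('cap_a','rack','tester','bar_mid'):
        for o in r.spot_in(n,t): print(t,round(o['confidence'],2),np.round(np.array(o['bbox'])*[512,384,512,384]))
s=r.get_state();print(s)
E
```

```text
top {'fx': 450.457, 'fy': 450.457, 'cx': 258.032, 'cy': 187.78, 'extrinsics': [[0.006, -1.0, 0.02, 5.187], [-0.981, -0.01, -0.191, 577.35], [0.192, -0.018, -0.981, 1602.27], [0.0, 0.0, 0.0, 1.0]]}
cap_a 0.6 [259. 219. 269. 228.]
cap_a 0.43 [239. 218. 249. 228.]
rack 0.73 [162. 168. 213. 207.]
tester 0.85 [308. 163. 361. 213.]
bar_mid 0.49 [328. 177. 343. 194.]
side {'fx': 452.118, 'fy': 452.118, 'cx': 261.567, 'cy': 188.948, 'extrinsics': [[-0.986, -0.164, 0.022, 553.688], [-0.118, 0.602, -0.79, 114.989], [0.117, -0.782, -0.613, 1400.437], [0.0, 0.0, 0.0, 1.0]]}
cap_a 0.68 [232. 172. 242. 196.]
cap_a 0.6 [291. 199. 304. 223.]
cap_a 0.43 [294. 184. 303. 203.]
rack 0.91 [214. 235. 261. 297.]
tester 0.83 [243. 128. 296. 174.]
bar_mid 0.62 [262. 131. 274. 146.]
{'clock': 0.5, 'q': array([-1.2452121 ,  0.33322627,  0.03990755,  1.46542053, -0.01340733,
        1.34327223, -0.0585018 ]), 'joint_vel': array([ 0.00140148, -0.00058654, -0.00182013, -0.00329   ,  0.00032084,
       -0.00040614, -0.00014314]), 'effort': array([-1.89848470e-03, -6.57741666e+01,  1.36139117e+00, -4.05519891e+01,
        1.65681675e-02,  3.64854313e-03,  5.02912553e-05]), 'ee_pos': array([267.88195214, 592.20031875, 209.38094523]), 'ee_rot': array([[-3.21207634e-05,  4.12161965e-01,  9.11110593e-01],
       [-5.24994676e-05,  9.11110592e-01, -4.12161966e-01],
       [-9.99999998e-01, -6.10717781e-05, -7.62728406e-06]]), 'ft_force': array([ 0.3899763 , -0.22307327,  0.797023  ]), 'torque': array([-0.03807542,  0.00874866, -0.02066794]), 'width': 0.9995219357475458}
```

```bash
python3 - <<'E'
import cv2
a=cv2.imread('pics/top0.png')[120:270,120:400];cv2.imwrite('pics/top0z.png',cv2.resize(a,None,fx=2.85,fy=2.85,interpolation=2))
a=cv2.imread('pics/side0.png')[100:310,150:400];cv2.imwrite('pics/side0z.png',cv2.resize(a,None,fx=2.85,fy=2.85,interpolation=2))
E
```

```text
(no output)
```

View pics/top0.png

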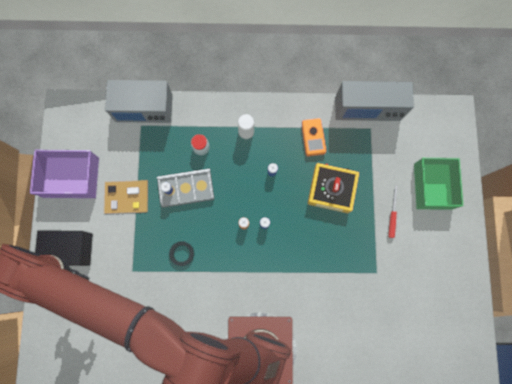

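View pics/top0z.png

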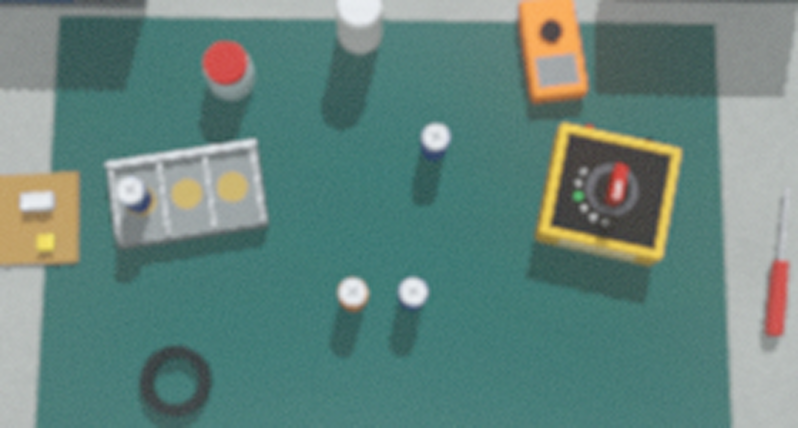

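View pics/side0z.png

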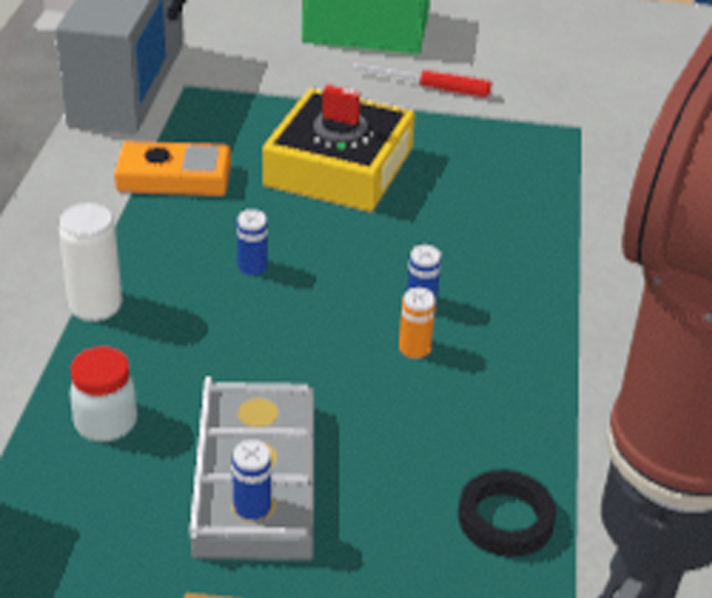

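```bash
cat > m1.py <<'E'
from h import *
def blob(n,lo,hi,xy,R):
    z=np.load(f'pics/{n}.npz');d=z['d'];W=world(n,d)
    k=(d>0)&(W[...,2]>lo)&(W[...,2]<hi)&(np.hypot(W[...,0]-xy[0],W[...,1]-xy[1])<R)
    return W[k],z['p'][k],k
if __name__=='__main__':
    for n in('top','side'):
        z=np.load(f'pics/{n}.npz');W=world(n,z['d'])
        print(n,'table z',np.median(W[...,2][(abs(W[...,2])<15)&(abs(W[...,0]-550)<250)&(abs(W[...,1])<300)]))
        # tops of can-like: z 60..110
        for name,lo,hi in(('cans',50,80),('hi',85,125),('rackshelf',24,36),('strip',38,46),('tester',52,66)):
            k=((z['d']>0)&(W[...,2]>lo)&(W[...,2]<hi)&(W[...,0]>350)&(W[...,0]<900)&(abs(W[...,1])<420)).astype(np.uint8)
            nn,l,s,c=cv2.connectedComponentsWithStats(k)
            for i in range(1,nn):
                if s[i,4]>=12:
                    q=W[l==i]; print(n,name,s[i,4],'px',np.round(c[i]),'mid',np.round(np.median(q,0),1),'min',np.round(q.min(0)),'max',np.round(q.max(0)),z['p'][l==i].mean(0).round())
E
python3 m1.py
```

```text
top table z 1.4714471231701964
top cans 38 px [168. 113.] mid [850.8 347.7  66.5] min [831. 346.  50.] max [897. 374.  79.] [90. 95. 96.]
top cans 112 px [353. 114.] mid [ 861.3 -346.4   65.9] min [ 858. -417.   50.] max [ 895. -292.   80.] [70. 81. 98.]
top cans 37 px [246. 132.] mid [785.4  56.3  64.5] min [781.  30.  51.] max [801.  83.  77.] [147. 152. 150.]
top cans 183 px [199. 142.] mid [742.7 229.3  74.1] min [719. 202.  50.] max [778. 256.  80.] [193.  92.  89.]
top cans 74 px [273. 168.] mid [650.6 -44.4  70.1] min [635. -60.  50.] max [669. -27.  79.] [202. 209. 214.]
top cans 1649 px [334. 187.] mid [ 580.9 -267.2   61.5] min [ 498. -361.   50.] max [ 673. -180.   80.] [123. 112.  78.]
top cans 20 px [170. 191.] mid [558.1 328.   61.8] min [555. 322.  51.] max [581. 349.  79.] [ 94.  98. 115.]
top cans 70 px [265. 222.] mid [449.6 -15.8  70.1] min [435. -30.  57.] max [469.  -1.  78.] [211. 217. 222.]
top cans 73 px [244. 222.] mid [449.1  59.9  69.4] min [434.  45.  55.] max [464.  78.  79.] [215. 216. 216.]
top hi 137 px [160. 112.] mid [843.2 371.4  99.2] min [829. 346
[... 6281 characters left out ...]
 66.] [111.  99.  55.]
side tester 43 px [238. 181.] mid [644.8 -29.3  58.6] min [630. -45.  52.] max [663. -22.  66.] [114. 125. 157.]
side tester 73 px [182. 196.] mid [797.1  81.1  59.2] min [778.  46.  52.] max [833.  90.  66.] [184. 184. 181.]
side tester 44 px [298. 193.] mid [446.5  -1.1  61.6] min [429. -12.  53.] max [464.   5.  66.] [116. 129. 160.]
side tester 48 px [297. 209.] mid [444.6  75.7  60.7] min [428.  58.  53.] max [461.  82.  66.] [191. 148. 114.]
side tester 64 px [186. 237.] mid [733.8 252.6  57.9] min [716. 231.  52.] max [764. 260.  66.] [159.  96.  94.]
side tester 51 px [238. 273.] mid [564.3 355.4  58.2] min [551. 343.  52.] max [581. 361.  66.] [ 33.  60. 128.]
```

```bash
cat > m2.py <<'E'
from m1 import *
def circ(P,R0=17.5):
    from scipy.optimize import least_squares
    return None
for n in('top','side'):
    P,c,k=blob(n,25,48,(575,282),140)
    k=cv2.morphologyEx(k.astype(np.uint8),cv2.MORPH_OPEN,np.ones((3,3)))
    nn,l,s,_=cv2.connectedComponentsWithStats(k); i=1+np.argmax(s[1:,4])
    z=np.load(f'pics/{n}.npz');W=world(n,z['d'])[l==i];
    print(n,'rack rect',cv2.minAreaRect(W[:,:2].astype(np.float32)))
    # brass
    p=z['p'].astype(int);Wf=world(n,z['d'])
    b=(l==i)&(p[...,0]-p[...,2]>35)
    m2,l2,s2,c2=cv2.connectedComponentsWithStats(b.astype(np.uint8))
    for j in range(1,m2):
        if s2[j,4]>10:
            q=Wf[l2==j];print(' brass',s2[j,4],c2[j].round(),q.mean(0).round(1),((q.max(0)+q.min(0))/2).round(1))
    P,c,k=blob(n,52,70,(580,-268),130)
    print(' tester rect',cv2.minAreaRect(P[:,:2].astype(np.float32)))
    P,c,k=blob(n,108,124,(580,-268),60);print(' bar rect',len(P),cv2.minAreaRect(P[:,:2].astype(np.float32)),P.mean(0))
    for nm,xy,lo in(('far',(649,-42),64),('near',(448,-14),64),('first',(569,341),94)):
        P,c,k=blob(n,lo,lo+12,xy,30);print(' ',nm,len(P),'circle',cv2.minEnclosingCircle(P[:,:2].astype(np.float32)),P.mean(0).round(1))
E
python3 m2.py
```

```text
top rack rect ((580.6453857421875, 279.5662841796875), (111.335693359375, 195.2211151123047), 9.283727645874023)
 brass 81 [201. 185.] [590.7 222.7  31.1] [590.3 222.3  33.1]
 brass 82 [185. 187.] [580.9 281.7  32.2] [580.5 282.   33.5]
 tester rect ((584.7340698242188, -271.25347900390625), (160.4786376953125, 151.75271606445312), 77.80655670166016)
 bar rect 59 ((584.3834838867188, -270.2770080566406), (15.68708610534668, 44.079349517822266), 76.34892272949219) [ 583.46074208 -270.07935546  116.74382168]
  far 62 circle ((652.0497436523438, -44.008792877197266), 17.434871673583984) [651.5 -44.   70.5]
  near 57 circle ((450.0087585449219, -15.838860511779785), 16.222522735595703) [450.2 -15.9  70.2]
  first 68 circle ((571.0731811523438, 339.5625305175781), 16.930984497070312) [571.1 339.2 100.4]
side rack rect ((577.0164794921875, 282.9254455566406), (108.92701721191406, 199.45285034179688), 9.555463790893555)
 brass 120 [240. 244.] [586.7 222.8  30. ] [586.7 220.7  31. ]
 brass 12 [245. 260.] [560.2 279.1  30.2] [560.1 279.3  30.5]
 tester rect ((580.33154296875, -267.6920166015625), (167.1549530029297, 151.733642578125), 78.25184631347656)
 bar rect 49 ((581.3973999023438, -268.1207275390625), (17.168603897094727, 46.15810775756836), 78.03787994384766) [ 580.14350008 -266.42468589  113.61295316]
  far 61 circle ((648.0620727539062, -41.458343505859375), 18.195636749267578) [647.7 -39.9  68.4]
  near 67 circle ((446.21417236328125, -15.738031387329102), 18.364286422729492) [446.2 -12.1  68.6]
  first 122 circle ((568.3401489257812, 342.02020263671875), 19.26639747619629) [567.  343.8  98.7]
```

```bash
cat > g.py <<'E'
from rig import r
import numpy as np,sys
s=r.get_state();p=np.array(s['ee_pos']);R=np.array(s['ee_rot'])
yaw=np.degrees(np.arctan2(R[1,1],R[0,1]))
print('t',round(s['clock'],2),'p',p.round(1),'yaw',yaw.round(2),'tilt',R[:,0].round(4),'F',np.round(s['ft_force'],1),'T',np.round(s['torque'],2),'w',round(s['width'],3),'q7',round(s['q'][6],2))
for a in sys.argv[1:]:
    x,y,z,w=map(float,a.split(','))
    print(a,'shift',(R.T@(np.array([x,y,z])-p)).round(1),'turn',round(np.radians((yaw-w+180)%360-180),3),'q',np.round(s['q'],2))
E
python3 g.py 500,300,200,9.4
```

```text
t 0.5 p [267.9 592.2 209.4] yaw 65.66 tilt [-0.e+00 -1.e-04 -1.e+00] F [ 0.4 -0.2  0.8] T [-0.04  0.01 -0.02] w 1.0 q7 -0.06
500,300,200,9.4 shift [   9.4 -170.6  331.9] turn 0.982 q [-1.25  0.33  0.04  1.47 -0.01  1.34 -0.06]
```

Call:
play_rows:
  rows: [60,1.2,-21,41,0.12,60,2.5,-43,83,0.25,60,4,-64,125,0.37,60,5,-85,166,0.49,60,6,-107,208,0.62,60,7,-128,249,0.74,60,8,-149,290,0.86,60,9.4,-170.6,331.9,0.982]
  newtons: 30

```text
clock: 1.3
ee_pos: [500.9, 298.5, 200.4]
ee_rot: [[0.0, 0.987, 0.159], [0.001, 0.159, -0.987], [-1.0, 0.001, -0.001]]
ft_force: [0.6, 1.3, -0.3]
width: 0.705
```

```bash
python3 g.py 448,-14,180,9.4 448,-14,22,9.4
```

```text
t 1.3 p [500.9 298.5 200.4] yaw 9.13 tilt [ 5.e-04  6.e-04 -1.e+00] F [ 0.6  1.3 -0.3] T [ 0.04 -0.06 -0.01] w 0.705 q7 -0.39
448,-14,180,9.4 shift [  20.1 -101.8  300.2] turn -0.005 q [-0.92  0.2   0.36  1.66 -0.07  1.29 -0.39]
448,-14,22,9.4 shift [ 178.1 -101.9  300.3] turn -0.005 q [-0.92  0.2   0.36  1.66 -0.07  1.29 -0.39]
```

Call:
play_rows:
  rows: [65,3,-13,38,0,65,5,-26,75,0,65,8,-38,113,0,65,10,-51,150,0,65,13,-64,188,0,65,15,-76,225,0,65,18,-90,262,0,65,20,-102,300,-0.005]

```text
clock: 2.1
ee_pos: [447.2, -15.2, 180.2]
ee_rot: [[0.001, 0.986, 0.164], [0.001, 0.164, -0.986], [-1.0, 0.001, -0.001]]
ft_force: [0.7, 0.6, 0.5]
width: 0.762
```

```bash
python3 g.py 448,-14,22,9.4
```

```text
t 2.1 p [447.2 -15.2 180.2] yaw 9.43 tilt [ 9.0e-04  1.3e-03 -1.0e+00] F [0.7 0.6 0.5] T [ 0.02 -0.    0.04] w 0.762 q7 0.05
448,-14,22,9.4 shift [158.2   0.8  -0.9] turn 0.0 q [-0.67 -0.11  0.57  2.    0.06  1.24  0.05]
```

Call:
play_rows:
  rows: [65,40,1,-1,0,65,78,1,-1,0,65,110,1,-1,0,65,138,1,-1,0,65,158,1,-1,0,65,158,1,-1,0]

```text
clock: 2.7
ee_pos: [446.2, -14.2, 20.2]
ee_rot: [[-0.003, 0.986, 0.164], [-0.0, 0.164, -0.987], [-1.0, -0.003, -0.0]]
ft_force: [1.3, -0.1, 0.3]
width: 0.763
```

```bash
python3 - <<'E'
from h import *
shot('side','side1.png')
a=cv2.imread('pics/side1.png')[120:260,200:370];cv2.imwrite('pics/side1z.png',cv2.resize(a,None,fx=4,fy=4,interpolation=2))
E
python3 g.py
```

```text
t 2.75 p [447.3 -14.2  21.7] yaw 9.41 tilt [-1.2e-03  3.0e-04 -1.0e+00] F [-0.1 -0.5  0.5] T [-0.08 -0.   -0.01] w 0.762 q7 0.2
```

View pics/side1z.png

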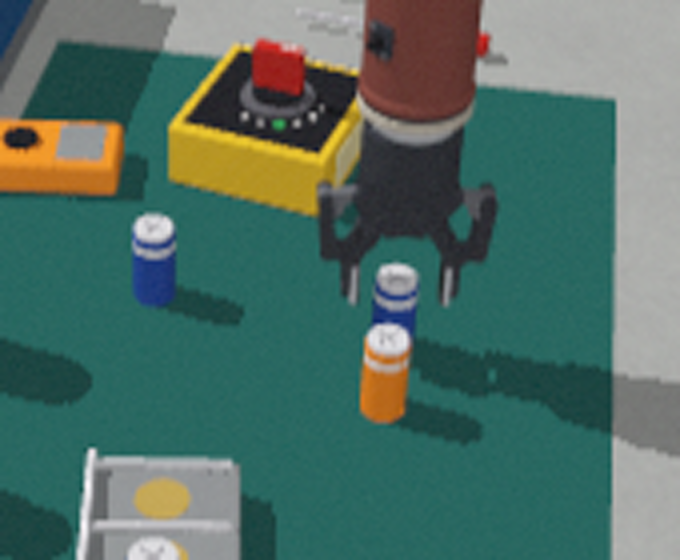

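Call:
play_rows:
  rows: [20,0,0,0,0,20,0,0,0,0,20,0,0,0,0,20,0,0,0,0,20,0,0,0,0,20,0,0,0,0]
  newtons: 35

```text
clock: 3.35
ee_pos: [448.3, -14.0, 23.0]
ee_rot: [[0.001, 0.987, 0.164], [0.001, 0.164, -0.987], [-1.0, 0.001, -0.001]]
ft_force: [-1.4, 0.2, 6.5]
width: 0.4
```

```bash
python3 g.py 447,-14,200,9.4
```

```text
t 3.35 p [448.3 -14.   23. ] yaw 9.41 tilt [ 7.0e-04  1.3e-03 -1.0e+00] F [-1.4  0.2  6.5] T [-0.09  0.43  0.04] w 0.4 q7 0.2
447,-14,200,9.4 shift [-177.    -1.1   -0.4] turn 0.0 q [-0.64  0.13  0.61  2.17 -0.1   0.87  0.2 ]
```

Call:
play_rows:
  rows: [20,-20,0,0,0,20,-50,0,0,0,20,-80,0,0,0,20,-105,0,0,0,20,-125,0,0,0,20,-125,0,0,0]

```text
clock: 3.95
ee_pos: [450.2, -14.0, 151.3]
ee_rot: [[0.006, 0.987, 0.163], [0.004, 0.163, -0.987], [-1.0, 0.007, -0.002]]
ft_force: [0.5, -0.0, -0.6]
width: 0.397
```

```bash
python3 g.py 579.3,281.8,140,9.4
```

```text
t 3.95 p [450.2 -14.  151.3] yaw 9.4 tilt [ 0.0065  0.0035 -1.    ] F [ 0.5 -0.  -0.6] T [-0.   -0.04 -0.05] w 0.397 q7 0.06
579.3,281.8,140,9.4 shift [  13.2  175.6 -270.6] turn 0.0 q [-0.68 -0.08  0.6   2.03  0.04  1.17  0.06]
```

Call:
play_rows:
  rows: [20,1,14,-20,0,20,3,38,-58,0,20,5,66,-100,0,20,7,94,-144,0,20,9,122,-188,0,20,11,150,-230,0,20,13,169,-260,0,20,13,175.6,-270.6,0]

```text
clock: 4.75
ee_pos: [578.4, 287.9, 137.8]
ee_rot: [[0.004, 0.986, 0.169], [0.004, 0.169, -0.986], [-1.0, 0.005, -0.003]]
ft_force: [-0.7, 0.3, -2.0]
width: 0.394
```

Call:
play_rows:
  rows: [20,0,0,0,0,20,0,0,0,0,20,0,0,0,0]

```text
clock: 5.05
ee_pos: [578.2, 286.3, 137.6]
ee_rot: [[0.004, 0.986, 0.168], [0.003, 0.168, -0.986], [-1.0, 0.004, -0.003]]
ft_force: [0.4, -1.0, -0.7]
width: 0.399
```

```bash
python3 - <<'E'
from h import *
for n in('side','top'):
    shot(n,n+'2.png')
a=cv2.imread('pics/side2.png')[180:320,160:330];b=cv2.imread('pics/top2.png')[120:260,130:300];cv2.imwrite('pics/c2.png',cv2.resize(np.hstack([a,b]),None,fx=2.3,fy=2.3,interpolation=2))
import m1
for n in('side','top'):
    for lo,hi in ((150,185),):
        P,c,k=m1.blob(n,lo,hi,(579,282),45); 
        w=(c.min(1)>140); print(n,w.sum(),P[w].mean(0) if w.any() else '')
    P,c,k=m1.blob(n,118,185,(579,282),45); b=(c[:,2].astype(int)-c[:,0]>40); print(n,'blue',b.sum(),P[b].min(0),P[b].max(0))
E
python3 g.py 579.3,281.8,54,9.4
```

```text
side 103 [575.21524922 290.16860345 178.90408727]
side blue 203 [559.3417793  281.34741465 118.15862824] [593.51260872 305.99064779 179.4294024 ]
top 0 
t 5.15 p [578.5 286.3 138.2] yaw 9.63 tilt [ 0.0048  0.004  -1.    ] F [ 0.6 -0.6 -1.2] T [-0.06 -0.01  0.04] w 0.396 q7 -0.23
579.3,281.8,54,9.4 shift [84.2 -0.4  4.9] turn 0.004 q [-0.87  0.38  0.44  1.59 -0.17  1.2  -0.23]Traceback (most recent call last):
  File "<stdin>", line 10, in <module>
    return umr_minimum(a, axis, None, out, keepdims, initial, where)
ValueError: zero-size array to reduction operation minimum which has no identity
```

View pics/c2.png

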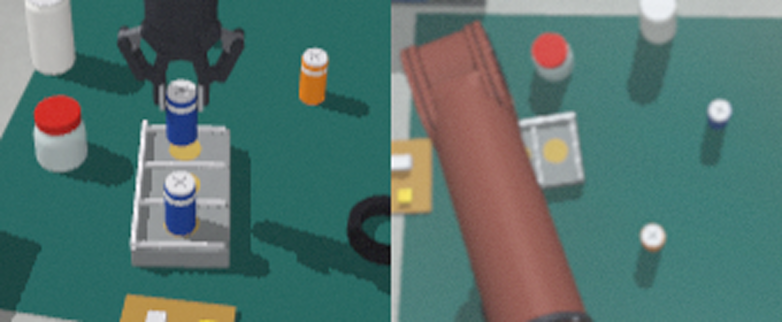

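```bash
python3 - <<'E'
from h import *
import m1
for xy,lo,hi in(((578,287),165,192),((569,341),85,110),((649,-42),55,80)):
    P,c,k=m1.blob('side',lo,hi,xy,24); w=c.min(1)>130
    h=np.histogram(P[w][:,2],bins=np.arange(lo,hi+1,2)); print(h[0],h[1][0]); v,u=np.nonzero(k); print(P[w].mean(0))
    q=P[w]; t=q[q[:,2]>np.percentile(q[:,2],60)]; print(t.mean(0))
E
```

```text
[10  6  6  1  1  0  5  6 25 43 18  2  1] 165
[576.32429577 290.07516099 180.53259556]
[578.43987412 287.58600971 185.11835811]
[ 5  2  0  0  3 14 40 47  7  2  0  0] 85
[567.07137225 343.42735906  98.01336729]
[567.28035658 342.8966543  100.37719484]
[0 0 0 0 0 0 0 0 0 0 0 0] 55
[nan nan nan]<stdin>:5: RuntimeWarning: Mean of empty slice.
  ret = um.true_divide(
Traceback (most recent call last):
IndexError: index -1 is out of bounds for axis 0 with size 0
```

Call:
play_rows:
  rows: [20,10,-0.2,3,0.004,20,25,-0.4,5,0.004,20,40,-0.4,5,0.004,20,48,-0.4,5,0.004,20,50,-0.4,5,0.004,20,50,-0.4,5,0.004,20,50,-0.4,5,0.004]

```text
clock: 5.85
ee_pos: [579.5, 281.8, 88.6]
ee_rot: [[0.005, 0.987, 0.164], [0.004, 0.163, -0.987], [-1.0, 0.006, -0.003]]
ft_force: [-0.4, -0.0, -1.5]
width: 0.398
```

```bash
python3 g.py 579.3,281.8,52,9.4
```

```text
t 5.85 p [579.5 281.8  88.6] yaw 9.41 tilt [ 0.0054  0.0043 -1.    ] F [-0.4 -0.  -1.5] T [-0.03 -0.04 -0.05] w 0.398 q7 -0.21
579.3,281.8,52,9.4 shift [36.6 -0.5  0.1] turn 0.0 q [-0.85  0.42  0.43  1.64 -0.19  1.11 -0.21]
```

Call:
play_rows:
  rows: [20,10,-0.3,0,0,20,20,-0.3,0,0,20,28,-0.3,0,0,20,32,-0.3,0,0,20,34,-0.3,0,0,20,35,-0.3,0,0,20,35,-0.3,0,0]

```text
clock: 6.55
ee_pos: [579.5, 281.9, 53.7]
ee_rot: [[0.006, 0.987, 0.163], [0.004, 0.163, -0.987], [-1.0, 0.006, -0.003]]
ft_force: [0.3, -0.2, -0.5]
width: 0.394
```

```bash
python3 g.py 579.3,281.8,52,9.4
```

```text
t 6.55 p [579.5 281.9  53.7] yaw 9.4 tilt [ 0.0056  0.0045 -1.    ] F [ 0.3 -0.2 -0.5] T [-0.03  0.01 -0.03] w 0.394 q7 -0.2
579.3,281.8,52,9.4 shift [ 1.7 -0.3  0.1] turn 0.0 q [-0.84  0.46  0.42  1.67 -0.21  1.05 -0.2 ]
```

Call:
play_rows:
  rows: [20,0.5,0,0,0,20,1,0,0,0,20,1.5,0,0,0]

```text
clock: 6.85
ee_pos: [579.9, 282.2, 53.2]
ee_rot: [[0.006, 0.987, 0.163], [0.005, 0.163, -0.987], [-1.0, 0.007, -0.004]]
ft_force: [-3.2, -0.1, 8.9]
width: 0.395
```

```bash
python3 g.py; python3 - <<'E'
from h import *
shot('side','side3.png')
a=cv2.imread('pics/side3.png')[200:310,180:310];cv2.imwrite('pics/c3.png',cv2.resize(a,None,fx=5,fy=5,interpolation=2))
import m1
for xy,lo,hi in(((579,282),85,112),((569,341),85,110)):
    P,c,k=m1.blob('side',lo,hi,xy,24); w=c.min(1)>130
    h=np.histogram(P[w][:,2],bins=np.arange(lo,hi+1,2)); print(h[0],h[1][0]); print(P[w].mean(0))
E
```

```text
t 6.85 p [579.9 282.2  53.2] yaw 9.4 tilt [ 0.0063  0.0053 -1.    ] F [-3.2 -0.1  8.9] T [-0.28  0.78  0.05] w 0.395 q7 -0.19
[ 6  1  0  4  6 16 31 36 12  2  1  0  2] 85
[577.78110778 284.58784191  98.11037567]
[ 8  1  0  1  7 11 36 43 14  2  0  0] 85
[567.02035329 344.03003917  97.98125326]
```

View pics/c3.png

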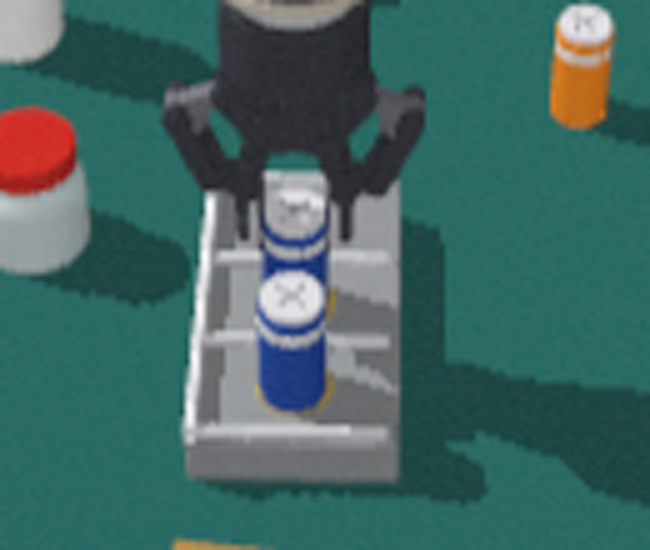

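Call:
play_rows:
  rows: [45,-0.5,0,0,0,55,-0.5,0,0,0,60,-0.5,0,0,0,60,-0.5,0,0,0]

```text
clock: 7.3
ee_pos: [579.9, 282.2, 53.6]
ee_rot: [[0.006, 0.987, 0.163], [0.005, 0.163, -0.987], [-1.0, 0.007, -0.004]]
ft_force: [-0.1, -0.5, -0.4]
width: 0.702
```

Call:
play_rows:
  rows: [60,-10,0,0,0,60,-35,0,0,0,60,-70,0,0,0,60,-105,0,0,0,60,-125,0,0,0,60,-125,0,0,0]

```text
clock: 7.9
ee_pos: [580.9, 282.1, 183.1]
ee_rot: [[0.011, 0.987, 0.163], [0.009, 0.163, -0.987], [-1.0, 0.013, -0.007]]
ft_force: [0.6, 1.0, -0.3]
width: 0.704
```

```bash
python3 g.py 649.5,-42.5,160,9.4; python3 - <<'E'
from h import *
shot('side','side4.png')
a=cv2.imread('pics/side4.png')[200:310,180:310];cv2.imwrite('pics/c4.png',cv2.resize(a,None,fx=5,fy=5,interpolation=2))
import m1
for xy,lo,hi in(((579,282),85,112),((569,341),85,110)):
    P,c,k=m1.blob('side',lo,hi,xy,24); w=c.min(1)>130
    print(P[w].mean(0))
E
```

```text
t 7.9 p [580.9 282.1 183.1] yaw 9.39 tilt [ 0.0114  0.0086 -0.9999] F [ 0.6  1.  -0.3] T [-0.01  0.01 -0.02] w 0.704 q7 -0.23
649.5,-42.5,160,9.4 shift [ 21.1  14.4 331.6] turn -0.0 q [-0.87  0.35  0.45  1.54 -0.16  1.27 -0.23]
[578.18038342 283.49114178  98.49956919]
[566.70530148 344.11809332  97.8433772 ]
```

View pics/c4.png

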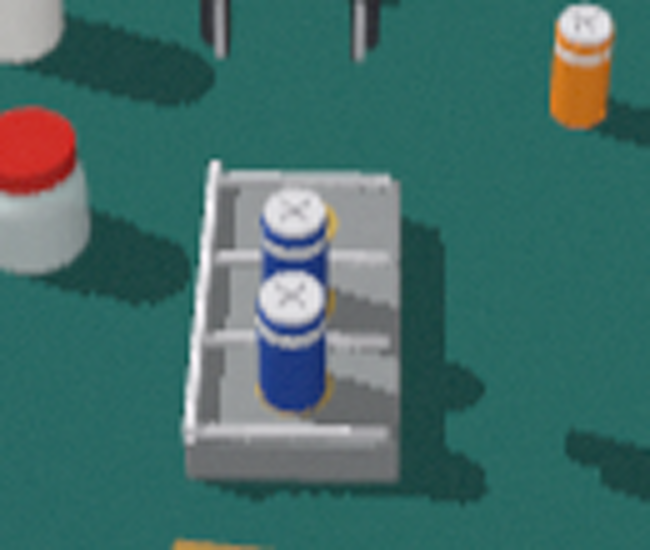

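Call:
play_rows:
  rows: [65,3,2,42,0,65,6,4,84,0,65,9,6,126,0,65,12,8,168,0,65,15,10,210,0,65,18,12,252,0,65,20,13,294,0,65,21,14.4,331.6,0]

```text
clock: 8.75
ee_pos: [647.8, -45.1, 156.9]
ee_rot: [[0.007, 0.987, 0.162], [0.007, 0.162, -0.987], [-1.0, 0.008, -0.005]]
ft_force: [0.2, -0.4, -0.1]
width: 0.761
```

Call:
play_rows:
  rows: [65,0,0,0,0,65,0,0,0,0]

```text
clock: 8.95
ee_pos: [647.1, -46.5, 155.8]
ee_rot: [[0.005, 0.987, 0.16], [0.006, 0.16, -0.987], [-1.0, 0.006, -0.005]]
ft_force: [0.4, 0.8, -0.1]
width: 0.758
```

```bash
python3 g.py 649.5,-42.5,22,9.4
```

```text
t 8.95 p [647.1 -46.5 155.8] yaw 9.19 tilt [ 0.0052  0.0062 -1.    ] F [ 0.4  0.8 -0.1] T [-0.   -0.01  0.03] w 0.758 q7 0.34
649.5,-42.5,22,9.4 shift [133.8   2.2  -2.8] turn -0.004 q [-0.43  0.4   0.57  1.57 -0.23  1.24  0.34]
```

Call:
play_rows:
  rows: [65,25,2,-3,-0.004,65,60,2,-3,-0.004,65,95,2,-3,-0.004,65,120,2,-3,-0.004,65,131,2,-3,-0.004,65,133,2.2,-3,-0.004,65,133,2.2,-3,-0.004]

```text
clock: 9.65
ee_pos: [650.0, -41.6, 23.5]
ee_rot: [[0.006, 0.986, 0.165], [0.006, 0.165, -0.986], [-1.0, 0.007, -0.005]]
ft_force: [0.7, 0.5, 0.5]
width: 0.762
```

```bash
python3 g.py 649.5,-42.5,23,9.4;  python3 - <<'E'
from h import *
shot('side','side5.png')
a=cv2.imread('pics/side5.png')[120:230,180:310];cv2.imwrite('pics/c5.png',cv2.resize(a,None,fx=5,fy=5,interpolation=2))
E
```

```text
t 9.65 p [650.  -41.6  23.5] yaw 9.47 tilt [ 0.0059  0.0064 -1.    ] F [0.7 0.5 0.5] T [ 0.   -0.02 -0.04] w 0.762 q7 0.4
649.5,-42.5,23,9.4 shift [ 0.5 -0.6  0.8] turn 0.001 q [-0.4   0.53  0.52  1.68 -0.31  1.01  0.4 ]
```

View pics/c5.png

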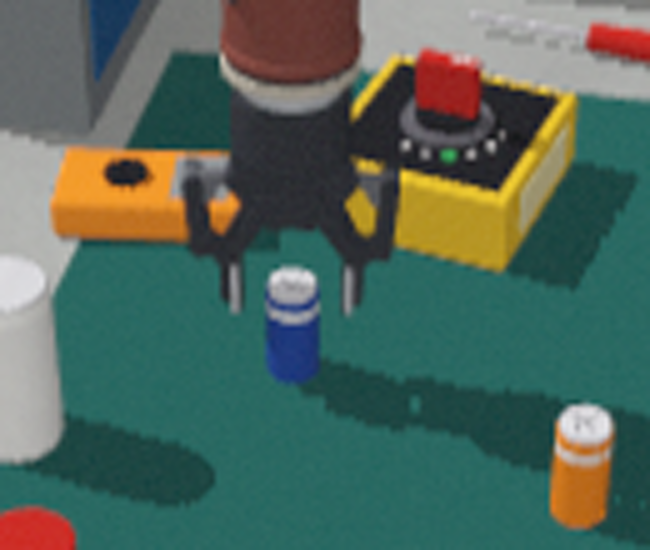

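Jaws straddle the can evenly. Close and lift.

Call:
play_rows:
  rows: [20,0.5,-0.5,0.5,0,20,0.5,-0.5,0.5,0,20,0.5,-0.5,0.5,0,20,0.5,-0.5,0.5,0,20,0.5,-0.5,0.5,0,20,0.5,-0.5,0.5,0]
  newtons: 35

```text
clock: 10.3
ee_pos: [650.8, -42.6, 25.0]
ee_rot: [[0.009, 0.986, 0.164], [0.007, 0.164, -0.986], [-1.0, 0.01, -0.005]]
ft_force: [-1.7, -1.2, 6.2]
width: 0.4
```

```bash
python3 g.py
```

```text
t 10.3 p [650.8 -42.6  25. ] yaw 9.44 tilt [ 0.0088  0.0068 -0.9999] F [-1.7 -1.2  6.2] T [ 0.06  0.28 -0.01] w 0.4 q7 0.4
```

Call:
play_rows:
  rows: [20,-20,0,0,0,20,-50,0,0,0,20,-80,0,0,0,20,-105,0,0,0,20,-125,0,0,0,20,-125,0,0,0,20,-125,0,0,0]

```text
clock: 11.0
ee_pos: [649.6, -43.4, 149.9]
ee_rot: [[0.009, 0.986, 0.164], [0.007, 0.164, -0.986], [-1.0, 0.01, -0.005]]
ft_force: [-0.4, 0.1, -1.8]
width: 0.4
```

```bash
python3 g.py 589.1,222.6,140,9.4
```

```text
t 11.0 p [649.6 -43.4 149.9] yaw 9.44 tilt [ 0.0092  0.0071 -0.9999] F [-0.4  0.1 -1.8] T [-0.04  0.05  0.  ] w 0.4 q7 0.35
589.1,222.6,140,9.4 shift [  11.2  -16.2 -272.2] turn 0.001 q [-0.43  0.4   0.57  1.57 -0.24  1.23  0.35]
```

Call:
play_rows:
  rows: [20,1,-1,-20,0,20,3,-4,-62,0,20,5,-6,-106,0,20,7,-9,-150,0,20,9,-12,-195,0,20,10,-14,-235,0,20,11,-16,-262,0,20,11.2,-16.2,-272.2,0]

```text
clock: 11.8
ee_pos: [586.7, 226.5, 138.0]
ee_rot: [[0.006, 0.986, 0.169], [0.007, 0.169, -0.986], [-1.0, 0.007, -0.006]]
ft_force: [0.9, -0.3, -1.2]
width: 0.398
```

Call:
play_rows:
  rows: [20,0,0,0,0,20,0,0,0,0,20,0,0,0,0]

```text
clock: 12.1
ee_pos: [587.2, 224.3, 137.7]
ee_rot: [[0.006, 0.986, 0.167], [0.006, 0.167, -0.986], [-1.0, 0.007, -0.005]]
ft_force: [0.6, -0.1, -1.5]
width: 0.399
```

```bash
python3 g.py 589.1,222.6,90,9.4
```

```text
t 12.1 p [587.2 224.3 137.7] yaw 9.59 tilt [ 0.006   0.0061 -1.    ] F [ 0.6 -0.1 -1.5] T [-0.09  0.04  0.01] w 0.399 q7 -0.13
589.1,222.6,90,9.4 shift [47.7  1.3  2.3] turn 0.003 q [-0.81  0.35  0.48  1.64 -0.17  1.19 -0.13]
```

Call:
play_rows:
  rows: [20,10,0.5,1,0.003,20,25,1.3,2.3,0.003,20,40,1.3,2.3,0.003,20,46,1.3,2.3,0.003,20,48,1.3,2.3,0.003,20,48,1.3,2.3,0.003]

```text
clock: 12.7
ee_pos: [589.0, 222.6, 89.3]
ee_rot: [[0.005, 0.986, 0.164], [0.006, 0.164, -0.986], [-1.0, 0.006, -0.005]]
ft_force: [0.1, -0.6, -1.2]
width: 0.394
```

```bash
python3 g.py 589.1,222.6,56,9.4;python3 - <<'E'
from h import *
shot('side','side6.png')
import m1
for xy,lo,hi in(((588,224),118,145),((579,282),85,112),((569,341),85,110)):
    P,c,k=m1.blob('side',lo,hi,xy,24); w=c.min(1)>130
    print(P[w].mean(0))
E
```

```text
t 12.7 p [589.  222.6  89.3] yaw 9.42 tilt [ 0.0055  0.0057 -1.    ] F [ 0.1 -0.6 -1.2] T [-0.01  0.02  0.01] w 0.394 q7 -0.11
589.1,222.6,56,9.4 shift [33.3 -0.1  0.2] turn 0.0 q [-0.8   0.4   0.46  1.68 -0.2   1.1  -0.11]
[587.32375967 225.68402375 132.64055382]
[578.05709536 283.77958813  98.46716933]
[567.08126613 344.03881643  98.10789167]
```

Call:
play_rows:
  rows: [20,10,0,0,0,20,20,0,0,0,20,27,0,-0.3,0,20,31,0,0.2,0,20,33,0,0.2,0,20,33.5,0,0.2,0,20,33.5,0,0.2,0]

```text
clock: 13.45
ee_pos: [589.7, 222.8, 56.6]
ee_rot: [[0.007, 0.986, 0.164], [0.006, 0.164, -0.986], [-1.0, 0.008, -0.005]]
ft_force: [-0.5, 0.5, -1.3]
width: 0.397
```

```bash
python3 g.py 589.1,222.6,54,9.4
```

```text
t 13.45 p [589.7 222.8  56.6] yaw 9.42 tilt [ 0.0066  0.0064 -1.    ] F [-0.5  0.5 -1.3] T [-0.02  0.02 -0.01] w 0.397 q7 -0.1
589.1,222.6,54,9.4 shift [ 2.6 -0.6  0.1] turn 0.0 q [-0.79  0.43  0.45  1.71 -0.22  1.04 -0.1 ]
```

Call:
play_rows:
  rows: [20,0.5,0,0,0,20,1,0,0,0,20,1.5,0,0,0]

```text
clock: 13.75
ee_pos: [589.8, 222.8, 55.2]
ee_rot: [[0.007, 0.986, 0.164], [0.006, 0.164, -0.986], [-1.0, 0.008, -0.005]]
ft_force: [-0.3, 0.1, -0.4]
width: 0.394
```

```bash
python3 g.py 589.1,222.6,54,9.4
```

```text
t 13.75 p [589.8 222.8  55.2] yaw 9.42 tilt [ 0.0068  0.0065 -1.    ] F [-0.3  0.1 -0.4] T [ 0.03  0.08 -0.04] w 0.394 q7 -0.09
589.1,222.6,54,9.4 shift [ 1.2 -0.7  0.1] turn 0.0 q [-0.79  0.43  0.45  1.71 -0.22  1.04 -0.09]
```

Call:
play_rows:
  rows: [20,0.4,0,0,0,20,0.8,0,0,0,20,1.0,0,0,0]

```text
clock: 14.05
ee_pos: [589.8, 222.9, 55.0]
ee_rot: [[0.007, 0.986, 0.164], [0.007, 0.164, -0.986], [-1.0, 0.008, -0.006]]
ft_force: [-3.7, -1.7, 9.6]
width: 0.395
```

```bash
python3 g.py
```

```text
t 14.05 p [589.8 222.9  55. ] yaw 9.42 tilt [ 0.0068  0.0069 -1.    ] F [-3.7 -1.7  9.6] T [-0.32  0.93 -0.01] w 0.395 q7 -0.09
```

Contact; release and rise.

Call:
play_rows:
  rows: [45,-0.5,0,0,0,55,-0.5,0,0,0,60,-0.5,0,0,0,60,-0.5,0,0,0]

```text
clock: 14.45
ee_pos: [589.8, 222.9, 55.4]
ee_rot: [[0.007, 0.986, 0.164], [0.007, 0.164, -0.986], [-1.0, 0.008, -0.006]]
ft_force: [0.2, 0.4, 0.4]
width: 0.703
```

Call:
play_rows:
  rows: [60,-10,0,0,0,60,-35,0,0,0,60,-70,0,0,0,60,-105,0,0,0,60,-135,0,0,0,60,-145,0,0,0,60,-145,0,0,0]

```text
clock: 15.15
ee_pos: [589.8, 222.1, 202.6]
ee_rot: [[0.01, 0.986, 0.164], [0.009, 0.163, -0.987], [-1.0, 0.011, -0.007]]
ft_force: [0.1, 0.1, -0.2]
width: 0.701
```

```bash
python3 g.py 580,-100,200,77.5; python3 - <<'E'
from h import *
shot('side','side7.png')
a=cv2.imread('pics/side7.png')[200:310,180:310];cv2.imwrite('pics/c7.png',cv2.resize(a,None,fx=5,fy=5,interpolation=2))
import m1
for xy,lo,hi in(((588,224),85,112),((579,282),85,112),((569,341),85,110)):
    P,c,k=m1.blob('side',lo,hi,xy,24); w=c.min(1)>130
    print(P[w].mean(0))
E
```

```text
t 15.15 p [589.8 222.1 202.6] yaw 9.41 tilt [ 0.0098  0.0086 -0.9999] F [ 0.1  0.1 -0.2] T [ 0.01 -0.02  0.03] w 0.701 q7 -0.15
580,-100,200,77.5 shift [-3.000e-01 -6.240e+01  3.162e+02] turn -1.188 q [-0.82  0.31  0.49  1.56 -0.15  1.3  -0.15]
[586.98615462 225.15201482  97.88511823]
[578.15918534 283.45548603  98.78297403]
[566.73174425 344.21486715  98.24265602]
```

View pics/c7.png

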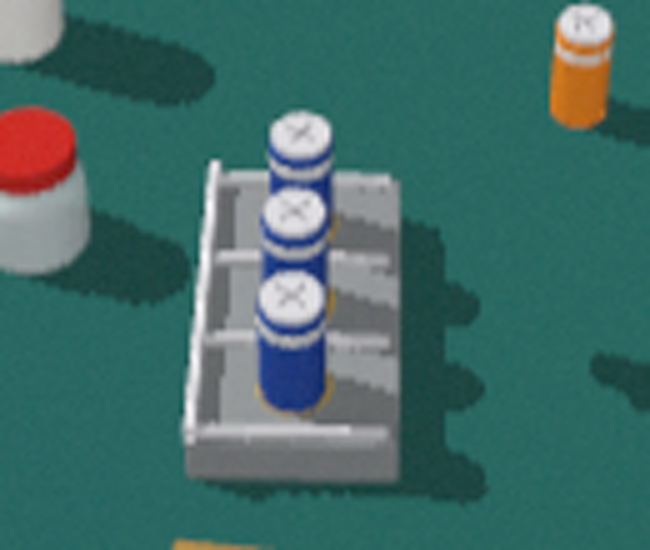

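Call:
play_rows:
  rows: [60,0,-8,40,-0.14,60,0,-16,80,-0.28,60,0,-24,120,-0.42,60,0,-32,160,-0.56,60,0,-40,200,-0.7,60,0,-48,240,-0.84,60,0,-55,280,-0.98,60,0,-62,316,-1.12]

```text
clock: 16.0
ee_pos: [578.2, -101.8, 196.5]
ee_rot: [[0.005, 0.278, 0.961], [0.007, 0.961, -0.278], [-1.0, 0.008, 0.003]]
ft_force: [0.3, -0.1, -0.1]
width: 0.701
```

```bash
python3 g.py 582.6,-269.3,170,77.5
```

```text
t 16.0 p [ 578.2 -101.8  196.5] yaw 73.89 tilt [ 0.0048  0.0072 -1.    ] F [ 0.3 -0.1 -0.1] T [-0.02 -0.06  0.  ] w 0.701 q7 1.5
582.6,-269.3,170,77.5 shift [  25.3 -159.9   50.6] turn -0.063 q [-0.34  0.22  0.53  1.67 -0.12  1.28  1.5 ]
```

Call:
play_rows:
  rows: [50,5,-35,11,-0.02,50,11,-70,22,-0.04,50,17,-105,33,-0.06,50,22,-135,43,-0.063,50,25,-155,49,-0.063,50,25,-160,50.6,-0.063,50,25,-160,50.6,-0.063]

```text
clock: 16.7
ee_pos: [581.8, -269.6, 168.9]
ee_rot: [[0.003, 0.218, 0.976], [0.008, 0.976, -0.218], [-1.0, 0.008, 0.001]]
ft_force: [-0.6, 1.0, -0.2]
width: 0.584
```

```bash
python3 g.py 582.6,-269.3,130,77.5;python3 - <<'E'
from h import *
shot('side','side8.png')
a=cv2.imread('pics/side8.png')[90:200,205:335];cv2.imwrite('pics/c8.png',cv2.resize(a,None,fx=5,fy=5,interpolation=2))
shot('top','top8.png')
a=cv2.imread('pics/top8.png')[130:240,270:400];cv2.imwrite('pics/d8.png',cv2.resize(a,None,fx=5,fy=5,interpolation=2))
E
```

```text
t 16.7 p [ 581.8 -269.6  168.9] yaw 77.42 tilt [ 0.0026  0.0076 -1.    ] F [-0.6  1.  -0.2] T [0.02 0.01 0.04] w 0.584 q7 1.89
582.6,-269.3,130,77.5 shift [38.9  0.2  0.7] turn -0.001 q [-0.08  0.38  0.59  1.56 -0.22  1.27  1.89]
```

View pics/c8.png

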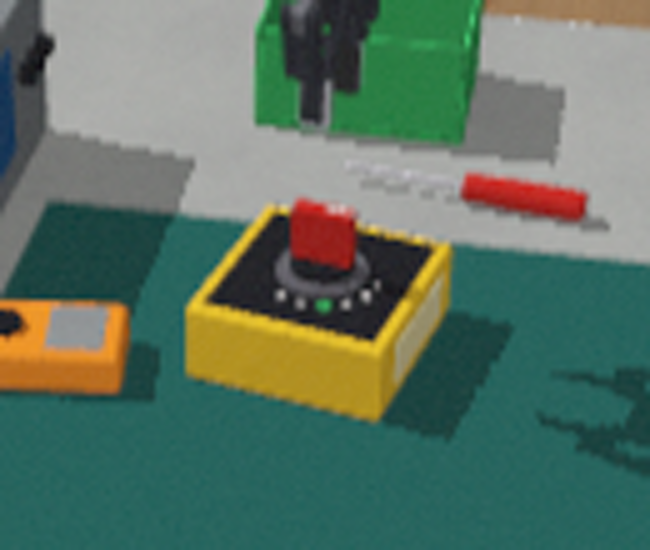

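View pics/d8.png

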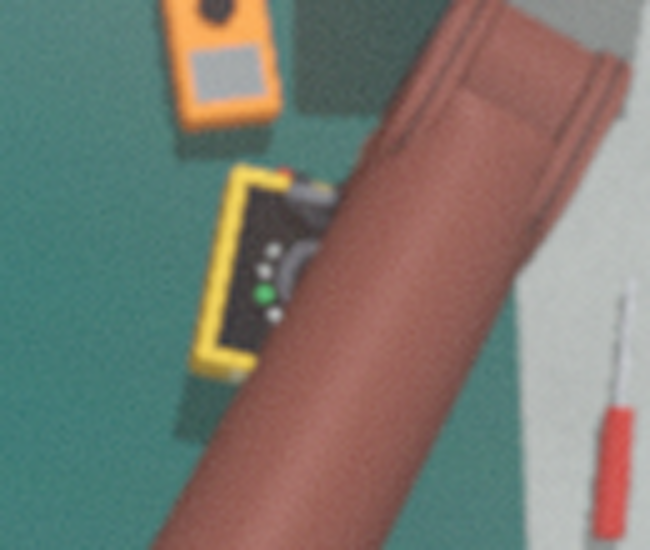

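Call:
play_rows:
  rows: [50,20,0.2,0.7,0,50,45,0.2,0.7,0,50,65,0.2,0.7,0,50,78,0.2,0.7,0,50,84,0.2,0.7,0,50,84.5,0.2,0.7,0,50,84.5,0.2,0.7,0]

```text
clock: 17.5
ee_pos: [584.4, -267.0, 86.1]
ee_rot: [[0.005, 0.215, 0.977], [0.008, 0.977, -0.215], [-1.0, 0.009, 0.003]]
ft_force: [-0.1, -0.6, -0.4]
width: 0.588
```

```bash
python3 g.py 582.6,-269.3,84,77.5;python3 - <<'E'
from h import *
shot('side','side9.png')
a=cv2.imread('pics/side9.png')[90:200,205:335];cv2.imwrite('pics/c9.png',cv2.resize(a,None,fx=5,fy=5,interpolation=2))
E
```

```text
t 17.5 p [ 584.4 -267.    86.1] yaw 77.59 tilt [ 0.0052  0.0079 -1.    ] F [-0.1 -0.6 -0.4] T [-0.04 -0.05 -0.  ] w 0.588 q7 1.92
582.6,-269.3,84,77.5 shift [ 2.  -2.7 -1.3] turn 0.002 q [-0.06  0.45  0.56  1.65 -0.27  1.12  1.92]
```

View pics/c9.png

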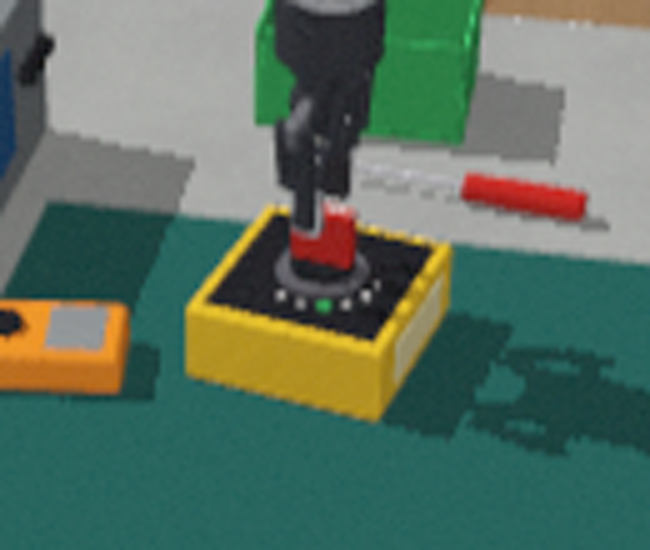

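Call:
play_rows:
  rows: [40,2,-2.7,-1.3,0,30,2,-2.7,-1.3,0,20,2,-2.7,-1.3,0,8,2,-2.7,-1.3,0,5,2,-2.7,-1.3,0,5,2,-2.7,-1.3,0,5,2,-2.7,-1.3,0,5,2,-2.7,-1.3,0]
  newtons: 50

```text
clock: 18.35
ee_pos: [582.9, -269.0, 84.7]
ee_rot: [[0.006, 0.214, 0.977], [0.008, 0.977, -0.214], [-1.0, 0.01, 0.004]]
ft_force: [-1.6, 2.7, 5.6]
width: 0.165
```

```bash
python3 g.py 582.6,-269.3,84,77.5
```

```text
t 18.35 p [ 582.9 -269.    84.7] yaw 77.62 tilt [ 0.0059  0.0085 -0.9999] F [-1.6  2.7  5.6] T [0.55 0.44 0.06] w 0.165 q7 1.93
582.6,-269.3,84,77.5 shift [ 0.7 -0.4 -0.3] turn 0.002 q [-0.06  0.45  0.56  1.65 -0.27  1.11  1.93]
```

Call:
play_rows:
  rows: [5,0,0,0,0.05,5,0,0,0,0.12,5,0,0,0,0.2,5,0,0,0,0.28,5,0,0,0,0.36,5,0,0,0,0.43,5,0,0,0,0.47,5,0,0,0,0.47]

```text
clock: 19.15
ee_pos: [582.8, -269.1, 84.8]
ee_rot: [[0.006, 0.634, 0.773], [0.008, 0.773, -0.634], [-1.0, 0.01, -0.001]]
ft_force: [-1.3, 0.7, 2.5]
width: 0.17
```

```bash
python3 g.py 582.6,-269.3,84,10.1
```

```text
t 19.15 p [ 582.8 -269.1   84.8] yaw 50.66 tilt [ 0.0057  0.0082 -1.    ] F [-1.3  0.7  2.5] T [-0.01  0.4   0.09] w 0.17 q7 1.5
582.6,-269.3,84,10.1 shift [ 0.8 -0.4 -0. ] turn 0.708 q [-0.13  0.47  0.66  1.66 -0.32  1.12  1.5 ]
```

Call:
play_rows:
  rows: [5,0,0,0,0.05,5,0,0,0,0.13,5,0,0,0,0.21,5,0,0,0,0.29,5,0,0,0,0.36,5,0,0,0,0.42,5,0,0,0,0.45,5,0,0,0,0.45]

```text
clock: 19.95
ee_pos: [582.8, -269.1, 84.8]
ee_rot: [[0.005, 0.907, 0.422], [0.008, 0.421, -0.907], [-1.0, 0.008, -0.005]]
ft_force: [-1.2, 0.7, 3.5]
width: 0.168
```

```bash
python3 g.py 582.6,-269.3,84,10.1;python3 - <<'E'
from h import *
shot('side','side10.png')
a=cv2.imread('pics/side10.png')[90:200,205:335];cv2.imwrite('pics/c10.png',cv2.resize(a,None,fx=5,fy=5,interpolation=2))
E
```

```text
t 19.95 p [ 582.8 -269.1   84.8] yaw 24.93 tilt [ 0.0054  0.008  -1.    ] F [-1.2  0.7  3.5] T [-0.04  0.42  0.14] w 0.168 q7 1.09
582.6,-269.3,84,10.1 shift [ 0.8 -0.2  0.1] turn 0.259 q [-0.2   0.49  0.75  1.66 -0.38  1.13  1.09]
```

View pics/c10.png

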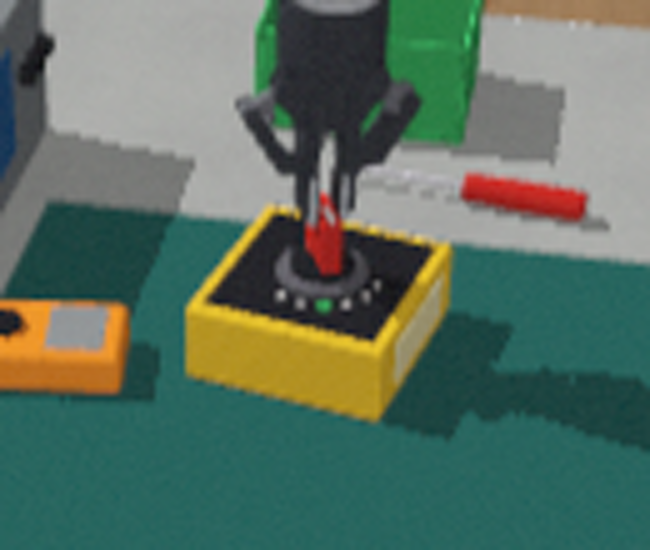

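Bar follows the jaws and is approaching the green dot. Total so far 0.92 rad; 0.26 remains.

Call:
play_rows:
  rows: [5,0,0,0,0.05,5,0,0,0,0.11,5,0,0,0,0.17,5,0,0,0,0.22,5,0,0,0,0.25,5,0,0,0,0.26,5,0,0,0,0.26,5,0,0,0,0.26]

```text
clock: 20.8
ee_pos: [582.7, -269.1, 84.8]
ee_rot: [[0.005, 0.984, 0.176], [0.008, 0.176, -0.984], [-1.0, 0.007, -0.007]]
ft_force: [-2.3, 0.4, 2.3]
width: 0.171
```

```bash
python3 g.py 582.6,-269.3,84,10.1;python3 - <<'E'
from h import *
p,d=shot('side','side11.png')
a=cv2.imread('pics/side11.png')[90:200,205:335];cv2.imwrite('pics/c11.png',cv2.resize(a,None,fx=5,fy=5,interpolation=2))
W=world('side',d);q=p.astype(int)
import m1
P,c,k=m1.blob('side',78,125,(581,-267),45);c=c.astype(int);w=(c[:,0]-c[:,1]>60)
P=P[w];print(len(P),cv2.minAreaRect(P[:,:2].astype(np.float32)),P.mean(0))
for xy,lo,hi in(((588,224),85,112),((579,282),85,112),((569,341),85,110)):
    P,c,k=m1.blob('side',lo,hi,xy,24); w=c.min(1)>130
    print(P[w].mean(0))
E
```

```text
t 20.8 p [ 582.7 -269.1   84.8] yaw 10.14 tilt [ 0.0053  0.0081 -1.    ] F [-2.3  0.4  2.3] T [-0.02  0.47  0.11] w 0.171 q7 0.86
582.6,-269.3,84,10.1 shift [ 0.8 -0.1  0.1] turn 0.001 q [-0.23  0.51  0.81  1.66 -0.41  1.14  0.86]
63 ((580.9559326171875, -264.9164733886719), (14.375550270080566, 44.71670913696289), 11.434484481811523) [ 578.83105584 -256.09015436  100.51630346]
[586.99437683 224.95704515  98.02852863]
[578.19310405 283.89325058  98.55312785]
[566.99096535 343.60924399  98.52435565]
```

View pics/c11.png

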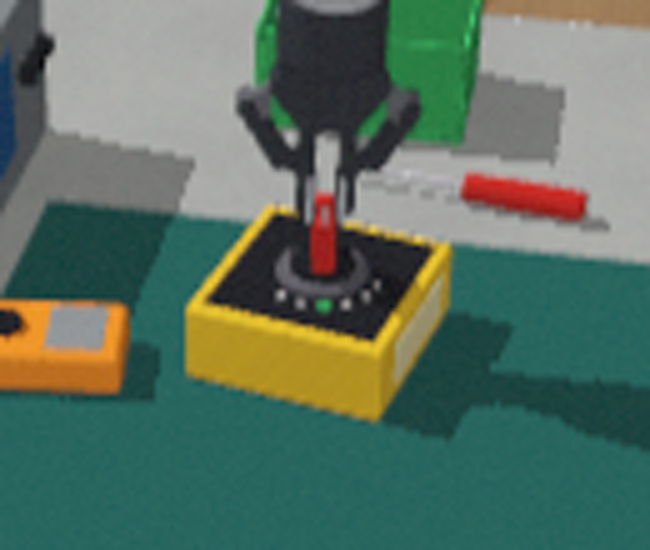

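View pics/side11.png

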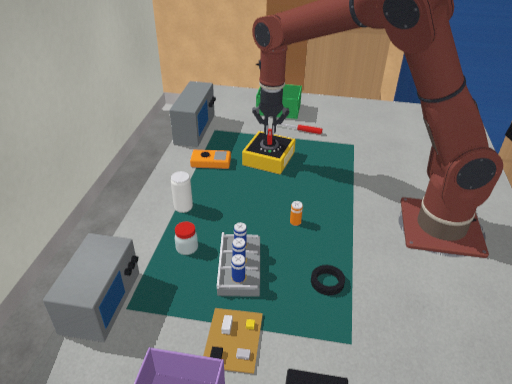

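Call:
play_rows:
  rows: [5,0,0,0,0,5,0,0,0,0,5,0,0,0,0,5,0,0,0,0]

```text
clock: 21.25
ee_pos: [582.7, -269.1, 84.8]
ee_rot: [[0.005, 0.984, 0.176], [0.008, 0.176, -0.984], [-1.0, 0.007, -0.007]]
ft_force: [-2.1, 0.0, 3.1]
width: 0.172
```

```bash
python3 g.py; python3 -c "
from rig import r
print(r.close_job())"
```

```text
t 21.25 p [ 582.7 -269.1   84.8] yaw 10.14 tilt [ 0.0053  0.0082 -1.    ] F [-2.1  0.   3.1] T [-0.    0.43  0.05] w 0.172 q7 0.86
the job is handed in; nothing more can be done
None
```

I stood both blue capacitors on pad1 and pad2, then turned the knob clockwise to the third stop. I handed the job in at 21.25 s with the bar still gripped at the 50 N setting.

- **Capacitors:** in the last side view all three stood upright, with tops at the same height to within 1 mm. They were spaced 59 to 61 mm apart against the nominal 60 mm. cap_first read within about 1 mm of its starting place.
- **Knob:** the jaws turned 67.5 degrees (1.178 rad), and the picture shows the bar pointing at the green dot. The bar's measured angle in the last view was about 1 degree off the jaw angle, inside the 8 degree tolerance. The moment on the tool about the vertical was about 0.11 N m on arrival, in line with the spring, and read 0.05 N m at the final check.
- **Disagreements:** the two cameras differed by 3 to 4 mm horizontally, so I averaged them. The tool drifted up to about 0.8 degrees off vertical, which had no visible effect.
- **Not measured:** I looked at the other objects in the last side view and saw nothing displaced, but I did not measure their positions again.

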